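# Pump up the pressure filtration vessel

### The job

Pressurise the filtration vessel: push the red vent lever round until the valve is fully shut (lever across the pipe), then pump the black knob with full strokes until the red indicator pin beside it pops fully out of the lid, and stop there, before the relief valve lifts. The pin must come out by pumping alone, so keep the hand off it; nothing needs to be gripped or lifted, and the vials, dishes and other loose things are to stay where they are. Leave the knob all the way up at the end.

Things in the scene. Friction and masses are not known exactly. Their poses are not given: they have to be found in the camera images.
- vessel: steel filtration vessel, fixed; 110 mm across, lid top 100 mm high, origin on the bench under its centre. In its axes (mm): pump knob at (12, 0), indicator pin (-30, 24), relief valve (-30, -24); outlet tube (up to 124 high) along +y to a white disc filter at (0, 102) over the beaker; vent pipe out along -y, 94 high, to the brass valve at y = -80, ending in a copper silencer at y = -110
- knob_top (a point): centre of the top of the black pump knob (mushroom, 45 mm across, 24 mm thick, on a 12 mm steel stem); 176 mm above the bench when up; it moves with the knob. Nothing else on the lid is higher than 130 mm
- plunger (a joint): downward travel of the pump knob, m: 0 = up, 0.024 = down at its stop. Its spring pushes up with 3 N at the top, 10 N at the bottom, plus up to 4 N while pumping. A full stroke goes down to the stop and all the way up again (above 0.003 the next one may not count), 0.3 s or more each way; short strokes do little or nothing. With the vent open pumping does nothing
- pin (a joint): how far the indicator pin stands out, in m: 0 = in, 0.014 = fully out. It stands 0 to 4 mm out while pressure builds and snaps to 0.014 in the stroke that reaches working pressure: somewhere from the third to the seventh full stroke, different every time. One full stroke more makes the relief valve lift
- pin_tip (a point): top of the indicator pin (red, 10 mm across, in a brass gland on the lid, 115 mm above the bench when in, 129 mm when out)
- indicator: the indicator pin itself; origin on its axis, 2 mm below its top
- relief (a joint): lift of the relief valve's steel cap (18 mm across, top 118 mm above the bench, beside the pin) in m: 0 = seated, grows as it lifts by over-pumping
- vent (a joint): angle of the vent valve's lever in rad: 0 = shut (hard stop), lever across the pipe, pointing along the vessel's +x; 1.571 = open, lever along the pipe, pointing outward along the vessel's -y. It turns about an upright stem, counter-clockwise seen from above to shut, stays where it is left, and needs about 1 N at the grip. It starts open
- valve_stem (a point): on the upright axis of the vent lever, at the lever's mid-height (124.5 mm above the bench), at (0, -80) mm in the vessel's axes
- lever_grip (a point): on the red lever, 48 mm from the stem axis, at mid-height; the red grip is 46 mm long (18 to 64 mm from the stem), 12 mm wide and 10 mm high (its underside is 119.5 mm above the bench). The silencer below it reaches up to 103 mm
- beaker: glass beaker, 54 mm across, 68 mm high, loose under the filter's nozzle; origin under its centre
- vial_blue: sample vial with a blue cap, 24 mm across, 50 mm high, loose beside the vessel; origin under its centre
- vial_green: sample vial with a green cap, 24 mm across, 50 mm high, loose beside the vessel; origin under its centre
- petri: clear petri dish, 93 mm across, 15 mm high, loose; origin under its centre
- timer: white bench timer, 64 x 64 x 20 mm, loose; origin under its centre
- forceps: steel forceps, 132 mm long, 9 mm high, lying loose at the left; origin under its centre
- marker: black and white marker pen, 135 mm long, 16 mm thick, lying loose at the left; origin under its centre

How it is judged:
By the outcome, as a careful person would: the job done as asked, in the order asked, and still so for the second after the job is handed in, with the robot touching nothing.
It also fails if it takes over 61 s, if anything falls off the work surface, if the arm or the gripper's body presses on something with over 40 N, if the wrist force passes 120 N, or if a joint passes its speed limit or range.

### The arm

A 6-joint arm with a two-finger parallel gripper is mounted at the origin on a cart in front of the work surface, level with it; the furniture and walls round the work are solid. World frame = base frame: x ahead of the robot, y to its left, z up, the work surface at z = 0. Lengths are in m, angles in rad, forces in N, time in s.
With the tool pointing down it reaches from about 0.2 to 0.875 m from the base axis. Payload 3.4 kg.
Tool frame: the origin (TCP) lies midway between the tips of the shut fingers; the grasp point (between the pads) lies 19 mm behind it; y points along the fingers, z is the direction in which the jaws open and shut, and the axes are right-handed (so a half turn about y gives the same grasp; the last joint's range is limited). The gripper opens to 94 mm and grips with 3 to 60 N. Pads are 16 mm wide; open, the fingers measure 119 mm over their backs; the gripper's body (75 mm by 177 mm) begins 78 mm behind the grasp point.
Start: joints at [1.219, 0.276, 1.505, -0, 1.361, -0.121], TCP at [0.132, 0.56, 0.205] pointing down, gripper open.
Joint ranges: [-2.89, 2.89], [-0.75, 2.08], [0.22, 2.7], [-1.18, 4.32], [0.11, 2.71], [-2.7, 2.7]. Speed limits (rad/s): [2.57, 2.57, 3.14, 3.14, 3.14, 3.14].

### API

Orientations are given as a rotation vector (axis times angle).
In Python, from rig import bot gives the robot as it stands.
- The arm moves only by the tool servo_tool, never from a script. Its argument "motion" is text: rows parted by semicolons, each of 4 numbers parted by spaces: the shift along the tool's x, y, z in m, then the turn about the tool's y in rad. In form: x y z yaw; .... A call has 1 to 8 rows; each row is the pose to reach, as a shift and turn from the pose commanded when the call began, along the tool's axes at that moment; what a row does not reach only later rows make up. A row lasts 1/12 s, in which the tool goes at most 41.7 mm and 7.16 degrees, less where a joint would pass 70% of its speed; a pose out of reach is approached as far as the arm can. A call with a gripper value outside its range is refused whole. "claw" is the opening, from 0 (shut) to 1 (fully open), set as the call begins (left out, the last holds). The fingers move at their own pace and stop on an object; "newtons" is the grip in N (left out, the last holds). Time passes only in rows, so rows that repeat a pose let the fingers close. It gives the time, the measured TCP pose, the force and the opening at its end, in the units of the state.
- bot.get_state(): the state, without advancing time (a new reading comes with each control period).
- bot.grab_frame(name): name is "scene" or "top" or "wrist"; returns a dict with "pixels" (384x512x3 uint8, red, green, blue), "range_z" (384x512 float32, m along the optical axis (not along the pixel's ray), 0 where there is no reading), "fx", "fy", "cx", "cy" (pixels), "camera_from_world" (4x4, takes a point from world to camera coordinates). Camera axes: x right, y down, z forward; pixel columns grow to the right and rows downward; lengths in m; the calibration is good to about 2 mm. A picture is of the moment at which its call begins.
- bot.hand_in(): hands the job in, once; it reports no verdict.
Trained networks look in a picture, given as the dict that the camera call returned (one of the last four; its "shot" number tells which), for a name from the list of things; names that differ only in an ending like _2 or _b are one class to them, and where a whole thing is asked for, a point or a joint stands for the part that bears it (a point fixed in the world has none). Each returns a list of dicts, best first, with "score" (0 to 1); they miss things now and then, are a little off and sometimes report something else, mostly with a low value. They report only what shows in the picture. A call takes as long as a camera call.
- bot.look_for(picture, query): "at" ([x, y, z] in m, in world coordinates, good to about 4 mm: the middle of the surface that is visible of it).
- bot.outline_of(picture, query): "mask" (384x512 bool, what is visible of it).
The state is a dict: "time": time; "q": joint angles; "dq": joint speeds; "effort": joint torques, N m; "eef_pos": TCP position; "tcp_rot": TCP orientation; "wrist_force": force on the tool from outside, world axes, zero at the start; "ft_torque": the same for the moment, N m; "gripper_width": finger opening in m.
Only numpy, scipy, OpenCV 4.12 (cv2) and the standard library are available. Lean on these libraries where they do the work, as an engineer would, in place of code of your own. Each camera call takes 0.05 s, during which the arm holds its last target.

## Working session

There is one attempt and no reset: what is moved stays moved. The work goes in short steps, Python scripts to look and compute and a tool call to move; the robot and the scene stay as the last step left them, time stands still between calls to the robot, and variables do not carry over. Pictures are saved under pics/ and viewed, and the job is handed in when it is done.

Besides the shell and the picture viewer there is one more tool, called as name(argument=value, ...) on one line, values as JSON. servo_tool: Moves the arm, as the interface text tells. Its arguments: {"type":"object","properties":{"motion":{"type":"string"},"claw":{"type":"number"},"newtons":{"type":"number"}},"required":["motion"]}

```bash
mkdir -p pics; ls; cat > h.py <<'E'
import numpy as np,cv2
from rig import bot
def save(p,n,scale=1): cv2.imwrite('pics/'+n,cv2.resize(p['pixels'][:,:,::-1],None,fx=scale,fy=scale))
def w2p(p,X):
    c=p['camera_from_world']@np.append(X,1); return p['fx']*c[0]/c[2]+p['cx'],p['fy']*c[1]/c[2]+p['cy'],c[2]
def cloud(p):
    z=p['range_z'];v,u=np.mgrid[:384,:512]
    P=np.stack([(u-p['cx'])/p['fx']*z,(v-p['cy'])/p['fy']*z,z,np.ones_like(z)],-1)
    return (P@np.linalg.inv(p['camera_from_world']).T)[...,:3]
E
python3 - <<'E'
from h import *
s=bot.get_state();print({k:np.round(v,3) for k,v in s.items()})
for n in('scene','top'):
    p=bot.grab_frame(n);save(p,n+'0.png',1.5)
    for q in('vessel','knob_top','pin_tip','valve_stem','lever_grip','relief'):
        for r in bot.look_for(p,q)[:2]: print(n,q,np.round(r['at'],4),round(r['score'],2))
    print(np.round(np.linalg.inv(p['camera_from_world'])[:3],3).tolist())
E
```

```text
pics
{'time': np.float64(0.0), 'q': array([ 1.219,  0.277,  1.506, -0.   ,  1.361, -0.121]), 'dq': array([ 0.001,  0.   , -0.   ,  0.   ,  0.001, -0.001]), 'effort': array([ 0.0000e+00, -4.0459e+01, -2.3723e+01,  7.0000e-02,  3.4000e-02,
       -0.0000e+00]), 'eef_pos': array([0.131, 0.559, 0.205]), 'tcp_rot': array([-1.565,  0.182, -0.181]), 'wrist_force': array([ 0.598, -0.482,  0.404]), 'ft_torque': array([ 0.051,  0.056, -0.049]), 'gripper_width': np.float64(0.094)}
scene vessel [ 0.4927 -0.0601  0.0988] 0.71
scene knob_top [ 0.5086 -0.0726  0.1652] 0.58
scene knob_top [ 0.4058 -0.0397  0.0311] 0.43
scene pin_tip [ 0.5117 -0.0736  0.1699] 0.35
scene valve_stem [ 0.5037 -0.1886  0.1252] 0.74
scene valve_stem [ 0.4919 -0.058   0.0998] 0.64
scene lever_grip [0.3823 0.3573 0.01  ] 0.51
[[-0.899, -0.229, 0.373, 0.046], [-0.438, 0.448, -0.779, 1.088], [0.011, -0.864, -0.503, 0.727]]
top vessel [ 0.501  -0.0794  0.1012] 0.88
top knob_top [ 0.5105 -0.0819  0.1717] 0.56
top knob_top [ 0.5098 -0.1913  0.1243] 0.4
top valve_stem [ 0.4968 -0.0813  0.0989] 0.77
top lever_grip [ 0.5069 -0.1916  0.1285] 0.47
top lever_grip [0.4849 0.0222 0.019 ] 0.24
top relief [ 0.4025 -0.0479  0.0512] 0.51
[[-0.029, -0.99, 0.135, 0.351], [-1.0, 0.029, -0.001, 0.137], [-0.003, -0.135, -0.991, 1.216]]
```

View pics/scene0.png

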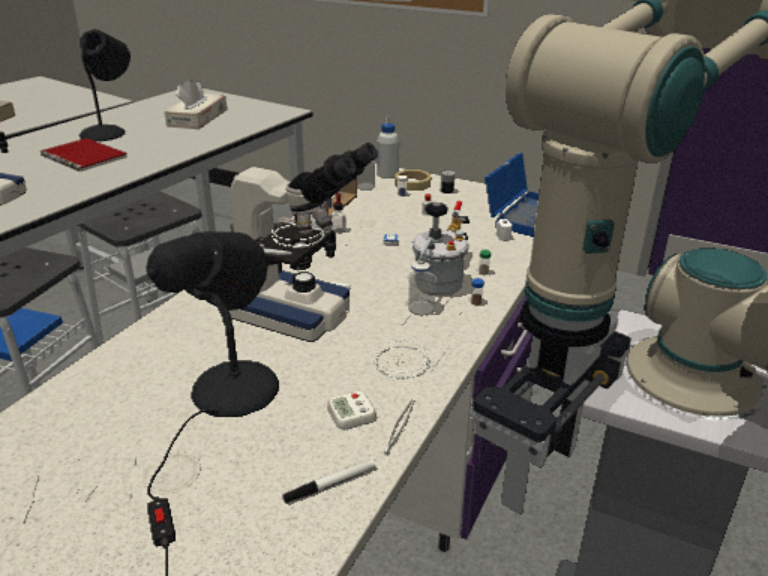

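View pics/top0.png

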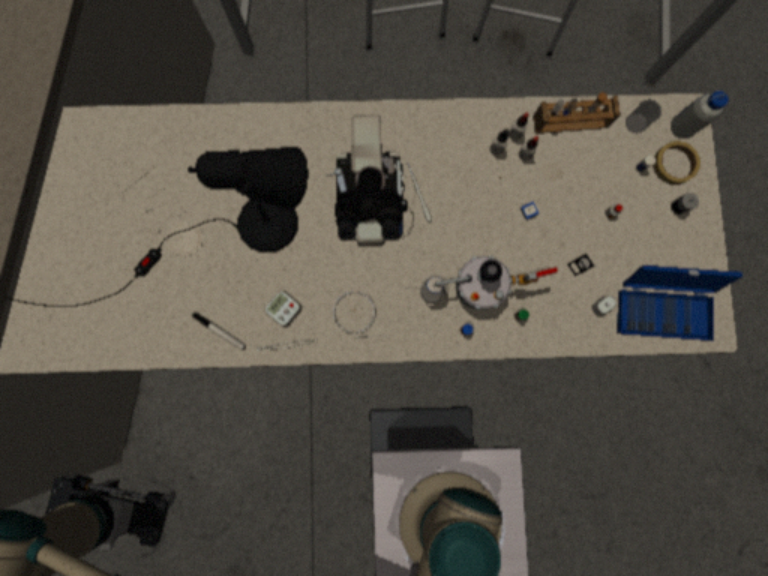

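The top view shows the vessel at about (485,282), the black knob at (490,270), and the red lever from (525,275) to (557,270), pointing along -y. The red pin is at (474,296). The lever and knob positions need measuring from these pixels.

```bash
python3 - <<'E'
from h import *
p=bot.grab_frame('top');C=cloud(p)
I=p['pixels'];cv2.imwrite('pics/top1.png',cv2.resize(I[150:225,270:395,::-1],None,fx=6,fy=6,interpolation=cv2.INTER_NEAREST))
R=I.astype(int)
red=(R[...,0]>110)&(R[...,1]<80)&(R[...,2]<80)
n,l,st,ce=cv2.connectedComponentsWithStats(red.astype(np.uint8))
for i in range(1,n):
    if st[i,4]<3: continue
    m=l==i; X=C[m]; print(ce[i],st[i,4],X.mean(0).round(4),X.min(0).round(3),X.max(0).round(3))
    if st[i,4]>40 and abs(ce[i][0]-363)<15: 
        w=X[:,:2]-X[:,:2].mean(0);u,s,v=np.linalg.svd(w);print('dir',v[0],np.degrees(np.arctan2(v[0][1],v[0][0])))
# knob top: z in .165..185
for lo,hi in((.165,.19),(.095,.106)):
    m=(C[...,2]>lo)&(C[...,2]<hi)&(abs(C[...,0]-.5)<.08)&(abs(C[...,1]+.08)<.08)
    X=C[m];print(lo,m.sum(),X.mean(0),X.min(0),X.max(0), cv2.minEnclosingCircle(X[:,:2].astype(np.float32)))
for n in ('scene',):
    p=bot.grab_frame(n);cv2.imwrite('pics/s1.png',cv2.resize(p['pixels'][120:220,250:370,::-1],None,fx=6,fy=6,interpolation=cv2.INTER_CUBIC))
E
```

```text
[412.75       137.66666667] 12 [ 0.663  -0.397   0.0407] [ 0.656 -0.418 -0.003] [ 0.68  -0.387  0.052]
[363.84 180.84] 50 [ 0.5137 -0.2039  0.1121] [ 0.502 -0.257 -0.006] [ 0.539 -0.179  0.131]
dir [-0.44106787  0.89747375] 116.17203535890216
[346.33333333 185.        ] 3 [ 0.5035 -0.1521  0.104 ] [ 0.5   -0.155  0.102] [ 0.507 -0.15   0.105]
[316.36363636 197.18181818] 11 [ 0.4679 -0.0569  0.1121] [ 0.463 -0.063  0.107] [ 0.472 -0.053  0.118]
[193.75 203.  ] 4 [0.4703 0.3293 0.0195] [0.467 0.328 0.018] [0.474 0.332 0.022]
0.165 173 [ 0.50880963 -0.07933301  0.17273737] [ 0.48795609 -0.10025695  0.16502687] [ 0.52856978 -0.05966675  0.17838178] ((0.5096439123153687, -0.08059591799974442), 0.02215014025568962)
0.095 716 [ 0.4934407  -0.08118576  0.09938699] [ 0.44432163 -0.15878238  0.09503543] [ 0.551006   -0.02864554  0.10595972] ((0.49856382608413696, -0.09303770214319229), 0.06686723977327347)
```

View pics/top1.png

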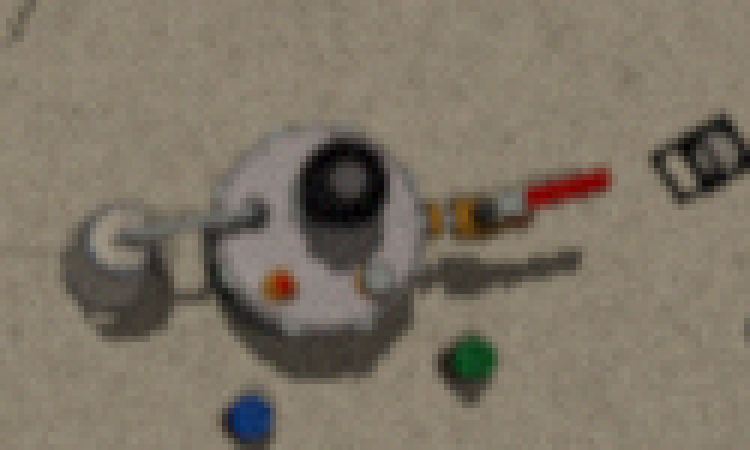

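View pics/s1.png

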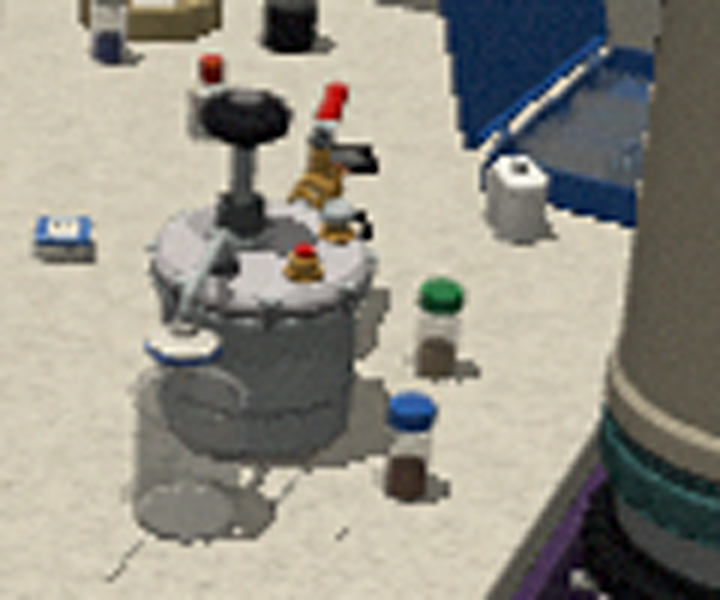

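```bash
cat > fit.py <<'E'
from h import *
from scipy.optimize import least_squares
p=bot.grab_frame('top');I=p['pixels'].astype(int)
W=np.linalg.inv(p['camera_from_world'])
def ray(u,v,z):
    d=W[:3,:3]@np.array([(u-p['cx'])/p['fx'],(v-p['cy'])/p['fy'],1]);o=W[:3,3];return o+d*(z-o[2])/d[2]
red=(I[...,0]>90)&(I[...,1]<70)&(I[...,2]<70)
n,l,st,ce=cv2.connectedComponentsWithStats(red.astype(np.uint8))
i=[k for k in range(1,n) if st[k,4]>25 and abs(ce[k][0]-364)<12][0]
v,u=np.nonzero(l==i);X=np.array([ray(a,b,.1295) for a,b in zip(u,v)])
c=X.mean(0);_,_,vt=np.linalg.svd(X[:,:2]-c[:2]);print('lever c',c,'dir',vt[0],'len',np.ptp((X[:,:2]-c[:2])@vt[0])); 
pin=(I[...,0]-I[...,1]>70);pin[:190]=0;pin[205:]=0;pin[:,:310]=0;pin[:,325:]=0
v,u=np.nonzero(pin);pn=ray(u.mean(),v.mean(),.112)
g=I.sum(2)<130; n,l,st,ce=cv2.connectedComponentsWithStats(g[160:190,315:340].astype(np.uint8));print(st,ce)
m=(p['range_z']>0); C=cloud(p); kk=(C[...,2]>.155)&(C[...,2]<.19);kk[:,:300]=0;kk[:,350:]=0;kk[:160]=0;kk[190:]=0
v,u=np.nonzero(kk);kn=ray(u.mean(),v.mean(),.168);print('knob',kn,kk.sum(),'pin',pn)
rl=ray(270+376/6-.5,150+277/6-.5,.117);print('relief',rl)
mod=np.array([[12,0],[-30,24],[-30,-24],[0,-121]])/1e3;obs=np.array([kn,pn,rl,c])[:,:2]
def f(a):
    R=np.array([[np.cos(a[2]),-np.sin(a[2])],[np.sin(a[2]),np.cos(a[2])]]);return (mod@R.T+a[:2]-obs).ravel()
s=least_squares(f,[.5,-.08,0]);print(s.x,np.degrees(s.x[2]),s.fun.reshape(-1,2).round(4))
E
python3 fit.py
```

```text
lever c [ 0.81344698 -0.24147858  0.1295    ] dir [ 0.11685473 -0.99314902] len 0.050984287561917314
[[  0   0  25  30 607]
 [  5  14  14  15 143]] [[12.12355848 12.96705107]
 [11.47552448 21.00699301]]
knob [ 0.50954868 -0.08003186  0.168     ] 178 pin [ 0.46839669 -0.05805156  0.112     ]
relief [ 0.47053114 -0.10393014  0.117     ]
[ 0.54827319 -0.09325134  0.93479747] 53.55994996876764 [[ 0.0459 -0.0036]
 [ 0.0427 -0.0451]
 [ 0.0792 -0.0277]
 [-0.1678  0.0764]]
```

Wrong red component was picked (another object); filter by row as well.

```bash
sed -i 's/abs(ce\[k\]\[0\]-364)<12/abs(ce[k][0]-364)<12 and abs(ce[k][1]-181)<10/' fit.py; python3 fit.py
```

```text
lever c [ 0.51074872 -0.19947595  0.1295    ] dir [-0.23054079  0.97306266] len 0.043201560320999574
[[  0   0  25  30 609]
 [  5  14  14  15 141]] [[12.17405583 12.96715928]
 [11.24822695 21.12056738]]
knob [ 0.50950474 -0.08012854  0.168     ] 179 pin [ 0.46839669 -0.05805156  0.112     ]
relief [ 0.47053114 -0.10393014  0.117     ]
[ 0.49906979 -0.07920285  0.08865822] 5.079741686456057 [[ 0.0015  0.002 ]
 [-0.0013  0.0001]
 [ 0.0008 -0.0018]
 [-0.001  -0.0003]]
```

```bash
cat >> h.py <<'E'
from scipy.spatial.transform import Rotation as Ro
def tool(X):
    s=bot.get_state();R=Ro.from_rotvec(s['tcp_rot']).as_matrix();return (R.T@(np.array(X)-s['eef_pos'])).round(4)
E
python3 - <<'E'
from h import *
s=bot.get_state();print(Ro.from_rotvec(s['tcp_rot']).as_matrix().round(3),s['eef_pos'])
for X in((.3,.2,.24),(.40,-.21,.22),(.465,-.21,.22)):print(tool(X))
E
```

```text
[[ 0.973  0.     0.229]
 [-0.229  0.     0.973]
 [ 0.    -1.     0.   ]] [0.13156708 0.55978034 0.2055077 ]
[ 0.2463 -0.0345 -0.3117]
[ 0.4374 -0.0146 -0.688 ]
[ 0.5007 -0.0146 -0.6731]
```

servo_tool(motion="0.02 -0.005 -0.025 -0.05; 0.045 -0.01 -0.058 -0.1; 0.075 -0.016 -0.095 -0.16; 0.105 -0.022 -0.132 -0.22; 0.135 -0.028 -0.17 -0.28; 0.165 -0.034 -0.208 -0.32; 0.19 -0.034 -0.24 -0.32; 0.2 -0.034 -0.25 -0.32", claw=0, newtons=20)

```text
time: 1.57
eef_pos: [0.2693, 0.2688, 0.2401]
tcp_rot: [-1.569, -0.072, 0.07]
wrist_force: [1.7, -0.3, 0.1]
gripper_width: 0.0443
```

```bash
python3 - <<'E'
from h import *
s=bot.get_state();print(Ro.from_rotvec(s['tcp_rot']).as_matrix().round(3),s['eef_pos'],s['time'],s['wrist_force'],s['gripper_width'])
for X in((.36,.05,.24),(.40,-.21,.22),(.43,-.21,.24)):print(tool(X))
E
```

```text
[[ 0.996  0.001 -0.09 ]
 [ 0.09   0.001  0.996]
 [ 0.002 -1.     0.001]] [0.26928453 0.26881995 0.24012265] 1.5667 [ 1.71148297 -0.25542878  0.13255026] 0.0443052655793196
[ 7.060e-02  1.000e-04 -2.261e-01]
[ 0.087   0.02   -0.4887]
[ 0.117   0.     -0.4913]
```

servo_tool(motion="0.005 0 -0.025 0; 0.01 0 -0.06 0; 0.016 0 -0.1 0; 0.023 0 -0.14 0; 0.03 0 -0.18 0; 0.037 0 -0.22 0; 0.043 0 -0.25 0; 0.045 0 -0.26 0")

```text
time: 2.23
eef_pos: [0.3381, 0.0118, 0.2398]
tcp_rot: [-1.572, -0.068, 0.065]
wrist_force: [0.7, 0.9, -0.4]
gripper_width: 0.0006
```

servo_tool(motion="0.006 0.003 -0.03 0; 0.012 0.006 -0.065 0; 0.018 0.01 -0.105 0; 0.024 0.015 -0.145 0; 0.03 0.02 -0.18 0; 0.036 0.02 -0.21 0; 0.04 0.02 -0.227 0; 0.04 0.02 -0.23 0")

```text
time: 2.9
eef_pos: [0.3984, -0.2126, 0.2192]
tcp_rot: [-1.57, -0.068, 0.067]
wrist_force: [0.3, -0.4, 0.5]
gripper_width: 0.0007
```

```bash
python3 - <<'E'
from h import *
s=bot.get_state();print(Ro.from_rotvec(s['tcp_rot']).as_matrix().round(3),s['eef_pos'],s['time'],s['wrist_force'],s['gripper_width'])
p=bot.grab_frame('wrist');save(p,'w0.png',1.5)
for q in('vessel','knob_top','pin_tip','valve_stem','lever_grip','relief','indicator'):
        for r in bot.look_for(p,q)[:2]: print(q,np.round(r['at'],4),round(r['score'],2),np.round(w2p(p,r['at']),0))
p=bot.grab_frame('scene');save(p,'s2.png',1.5)
E
```

```text
[[ 0.996  0.    -0.086]
 [ 0.086 -0.001  0.996]
 [ 0.    -1.    -0.001]] [ 0.39844363 -0.21256383  0.21921772] 2.9 [ 0.30521976 -0.35190659  0.53287465] 0.0007474483336591329
vessel [ 0.4773 -0.0858  0.1038] 0.7 [358. 269.   0.]
knob_top [ 0.5143 -0.0868  0.1715] 0.89 [376. 341.   0.]
knob_top [ 0.4677 -0.1075  0.1226] 0.59 [346. 269.   0.]
pin_tip [ 0.4653 -0.0626  0.1159] 0.54 [386. 267.   0.]
valve_stem [ 0.4819 -0.0831  0.0987] 0.56 [358. 271.   0.]
lever_grip [0.4854 0.0161 0.046 ] 0.46 [417. 259.   0.]
relief [ 0.4704 -0.1089  0.119 ] 0.77 [343. 269.   0.]
relief [ 0.4807 -0.0845  0.104 ] 0.75 [359. 272.   0.]
indicator [ 0.4661 -0.0608  0.1159] 0.66 [387. 268.   0.]
```

View pics/w0.png

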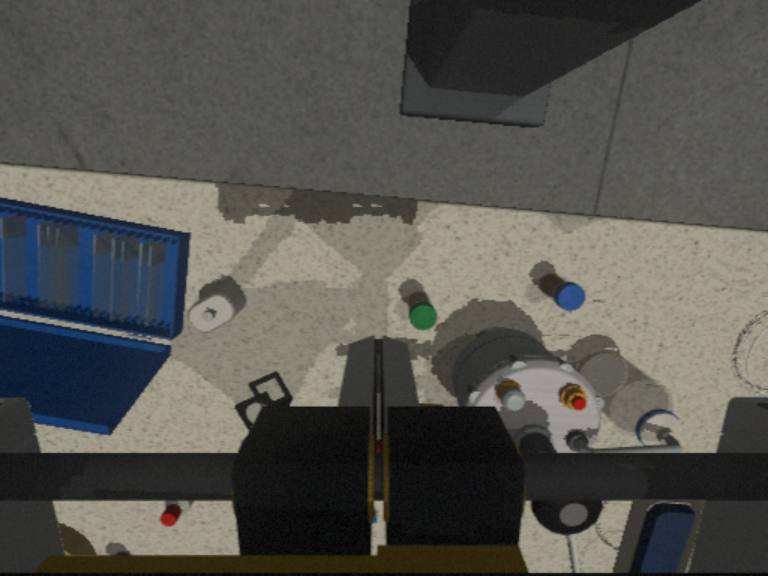

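View pics/s2.png

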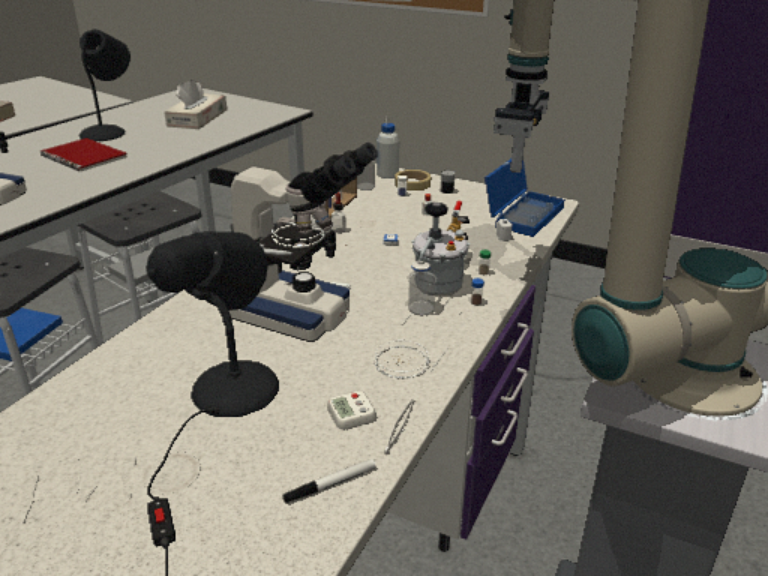

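servo_tool(motion="0.015 0.02 0 0; 0.03 0.045 0 0; 0.045 0.07 0 0; 0.055 0.09 -0.001 0; 0.062 0.104 -0.002 0; 0.07 0.108 -0.002 0; 0.074 0.108 -0.002 0; 0.074 0.108 -0.002 0")

```text
time: 4.02
eef_pos: [0.4726, -0.2052, 0.1121]
tcp_rot: [-1.57, -0.072, 0.07]
wrist_force: [-0.2, -0.9, 0.8]
gripper_width: 0.0002
```

```bash
python3 - <<'E'
from h import *
s=bot.get_state();print(s['eef_pos'],s['time'],s['wrist_force'])
a=.0887;R=np.array([[np.cos(a),-np.sin(a)],[np.sin(a),np.cos(a)]])
print(R.T@(s['eef_pos'][:2]-[.4991,-.0792]))
p=bot.grab_frame('top');cv2.imwrite('pics/top2.png',cv2.resize(p['pixels'][150:225,270:395,::-1],None,fx=6,fy=6,interpolation=cv2.INTER_CUBIC))
p=bot.grab_frame('scene');cv2.imwrite('pics/s3.png',cv2.resize(p['pixels'][100:200,250:370,::-1],None,fx=6,fy=6,interpolation=cv2.INTER_CUBIC))
E
```

```text
[ 0.47257106 -0.20523436  0.11209473] 4.0167 [-0.21669611 -0.87167412  0.76556587]
[-0.03758924 -0.12318885]
```

View pics/top2.png

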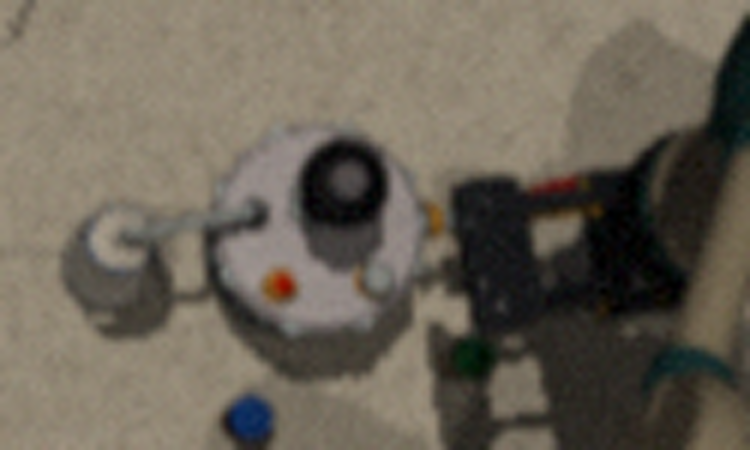

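View pics/s3.png

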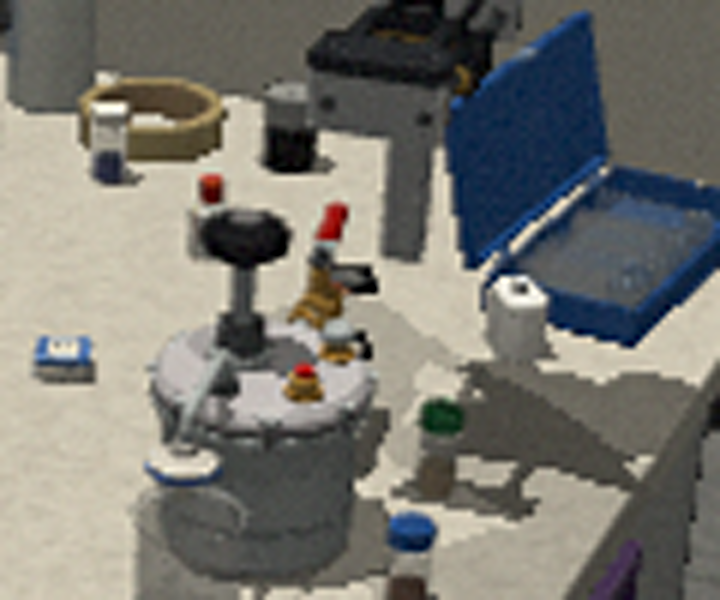

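servo_tool(motion="0.008 0 0 0; 0.017 0 -0.001 0; 0.026 0 -0.002 0; 0.035 0 -0.004 0; 0.044 0 -0.005 0; 0.052 0 -0.004 0; 0.059 0 -0.001 0; 0.067 0 0.003 0")

```text
time: 4.78
eef_pos: [0.5386, -0.1963, 0.1113]
tcp_rot: [-1.57, -0.07, 0.07]
wrist_force: [-1.4, -1.6, 0.5]
gripper_width: 0.0005
```

servo_tool(motion="0.003 0 0.003 0; 0.006 0 0.006 0; 0.009 0 0.009 0; 0.012 0 0.013 0; 0.014 0 0.016 0; 0.015 0 0.019 0; 0.015 0 0.021 0; 0.015 0 0.022 0")

```text
time: 5.45
eef_pos: [0.5499, -0.18, 0.1119]
tcp_rot: [-1.584, -0.071, 0.074]
wrist_force: [-4.7, -18.1, -2.7]
gripper_width: 0.0005
```

```bash
cat > look.py <<'E'
import sys
from h import *
n=sys.argv[1]
s=bot.get_state();print(s['eef_pos'],s['time'],s['wrist_force'])
a=.0887;R=np.array([[np.cos(a),-np.sin(a)],[np.sin(a),np.cos(a)]])
print('vessel',R.T@(s['eef_pos'][:2]-[.4991,-.0792]))
p=bot.grab_frame('top');A=cv2.resize(p['pixels'][155:215,290:390,::-1],None,fx=4,fy=4,interpolation=cv2.INTER_CUBIC)
p=bot.grab_frame('scene');B=cv2.resize(p['pixels'][120:200,260:360,::-1],None,fx=4,fy=4,interpolation=cv2.INTER_CUBIC)
A=cv2.copyMakeBorder(A,0,80,0,0,cv2.BORDER_CONSTANT)
cv2.imwrite(f'pics/{n}.png',np.hstack([A,B]))
E
python3 look.py c1
```

```text
[ 0.54987802 -0.18002997  0.1118864 ] 5.45 [ -4.68219463 -18.11358173  -2.74396975]
vessel [ 0.0416465  -0.10493168]
```

View pics/c1.png

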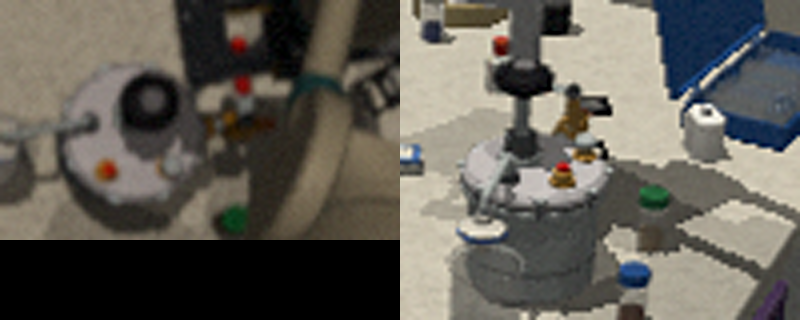

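servo_tool(motion="0 0 -0.01 0; 0 0 -0.025 0; 0 -0.02 -0.035 0; 0 -0.05 -0.035 0; 0 -0.08 -0.03 0; 0 -0.1 -0.01 0; -0.005 -0.1 0.01 0; -0.005 -0.1 0.02 0")

```text
time: 6.22
eef_pos: [0.5443, -0.1521, 0.2133]
tcp_rot: [-1.569, -0.073, 0.068]
wrist_force: [-0.0, -0.3, 0.2]
gripper_width: 0.0001
```

```bash
python3 look.py c2
```

```text
[ 0.54432384 -0.15214501  0.21332618] 6.2167 [-0.03825968 -0.29884164  0.18992639]
vessel [ 0.03858431 -0.07666434]
```

View pics/c2.png

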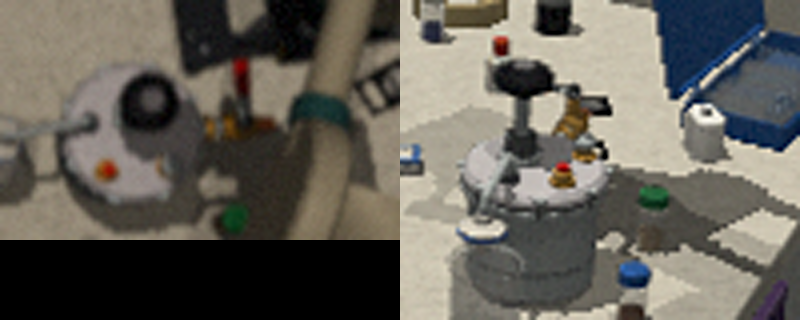

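```bash
python3 - <<'E'
from h import *
for X in((.511,-.0795,.195),(.511,-.0795,.176),(.511,-.0795,.152)):print(tool(X))
E
```

```text
[-0.0261  0.0165  0.0752]
[-0.0261  0.0355  0.0752]
[-0.0261  0.0595  0.0752]
```

servo_tool(motion="-0.005 0 0.015 0; -0.01 0 0.03 0; -0.015 0 0.045 0; -0.02 0 0.06 0; -0.024 0.004 0.07 0; -0.026 0.01 0.075 0; -0.026 0.018 0.075 0; -0.026 0.018 0.075 0")

```text
time: 6.98
eef_pos: [0.5102, -0.0806, 0.1916]
tcp_rot: [-1.569, -0.069, 0.073]
wrist_force: [-0.8, -0.4, -0.2]
gripper_width: 0.0002
```

```bash
python3 look.py c3; python3 - <<'E'
from h import *
p=bot.grab_frame('wrist');save(p,'w1.png',1.5)
E
```

```text
[ 0.51022038 -0.08063881  0.1916215 ] 6.9833 [-0.8462956  -0.39802694 -0.24770884]
vessel [ 0.01094921 -0.00241824]
```

View pics/c3.png

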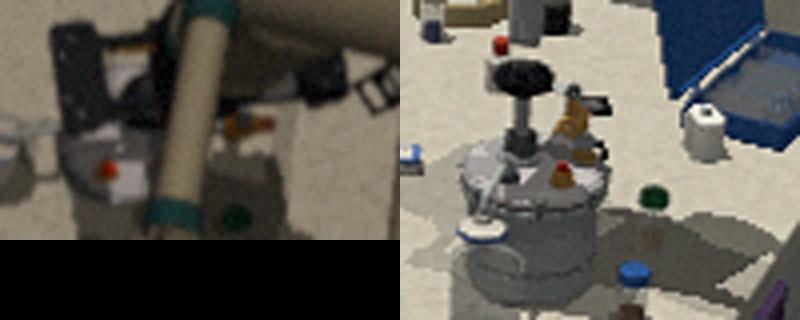

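View pics/w1.png

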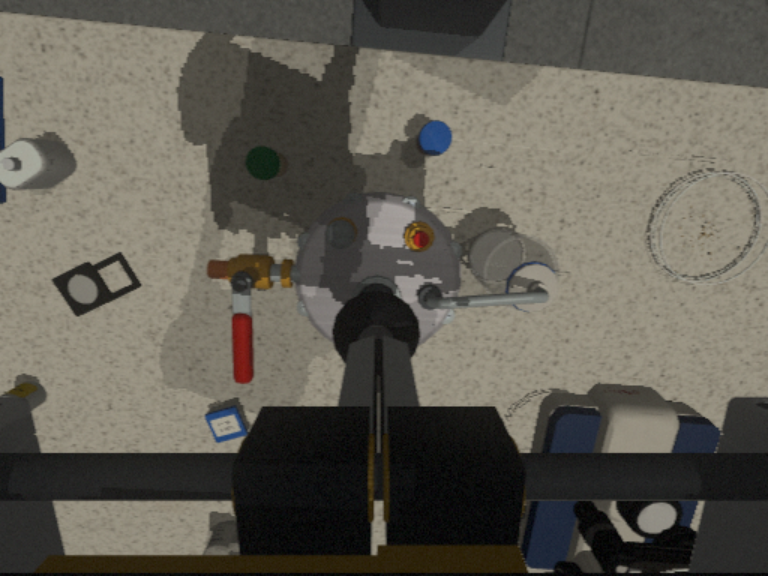

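```bash
cat > st.py <<'E'
import sys
from h import *
s=bot.get_state();print(s['eef_pos'].round(4),s['time'],s['wrist_force'].round(1))
p=bot.grab_frame('wrist')
for q in ('pin_tip','indicator'):
  for r in bot.look_for(p,q)[:1]: print(q,np.round(r['at'],4),round(r['score'],2))
I=p['pixels'].astype(int);m=(I[...,0]>110)&(I[...,1]<70)&(I[...,2]<70);m[:130]=0;m[185:]=0;m[:,:255]=0;m[:,305:]=0
v,u=np.nonzero(m);C=cloud(p);print('pin red px',m.sum(),u.mean(),v.mean(),'z med/max',np.median(C[m][:,2]),C[m][:,2].max())
A=cv2.resize(p['pixels'][120:200,240:340,::-1],None,fx=4,fy=4,interpolation=cv2.INTER_CUBIC)
p=bot.grab_frame('scene');B=cv2.resize(p['pixels'][130:190,265:340,::-1],None,fx=5.333,fy=5.333,interpolation=cv2.INTER_CUBIC)
cv2.imwrite(f'pics/{sys.argv[1]}.png',np.hstack([A,B]))
E
python3 st.py p0
```

```text
[ 0.5117 -0.0817  0.1931] 7.1333 [ 0.5 -0.8  0.6]
pin_tip [ 0.4717 -0.0555  0.1174] 0.56
indicator [ 0.4687 -0.1086  0.1188] 0.64
pin red px 32 277.875 158.75 z med/max 0.11475623155628836 0.11579737501536169
```

View pics/p0.png

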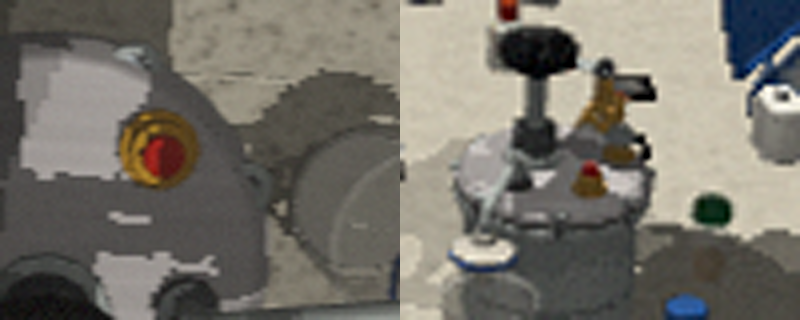

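servo_tool(motion="0 0.01 0 0; 0 0.016 0 0; 0 0.022 0 0; 0 0.028 0 0; 0 0.034 0 0; 0 0.04 0 0; 0 0.045 0 0; 0 0.048 0 0")

```text
time: 8.0
eef_pos: [0.5117, -0.0814, 0.1512]
tcp_rot: [-1.571, -0.072, 0.068]
wrist_force: [-13.3, 3.0, 55.0]
gripper_width: 0.0006
```

```bash
python3 st.py p1
```

```text
[ 0.5117 -0.0814  0.1512] 8.0 [-13.3   3.   55. ]
pin_tip [ 0.5021 -0.0839  0.1481] 0.21
pin red px 111 285.6126126126126 166.6846846846847 z med/max 0.11445376226683113 0.11574742235227414
```

View pics/p1.png

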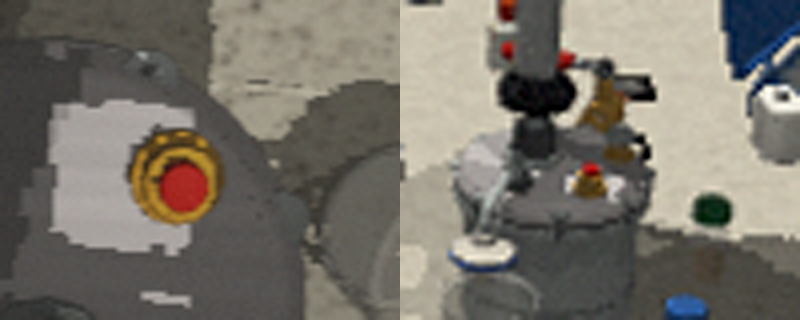

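servo_tool(motion="0 -0.006 0 0; 0 -0.012 0 0; 0 -0.018 0 0; 0 -0.023 0 0; 0 -0.028 0 0; 0 -0.033 0 0; 0 -0.037 0 0; 0 -0.037 0 0")

```text
time: 8.87
eef_pos: [0.5117, -0.0811, 0.1826]
tcp_rot: [-1.57, -0.07, 0.07]
wrist_force: [0.2, 0.1, 0.6]
gripper_width: 0.0006
```

```bash
python3 st.py p2
```

```text
[ 0.5117 -0.0811  0.1826] 8.8667 [0.2 0.1 0.6]
pin_tip [ 0.468  -0.0579  0.1155] 0.46
pin red px 61 279.672131147541 160.52459016393442 z med/max 0.11450855645367225 0.11574001657725261
```

View pics/p2.png

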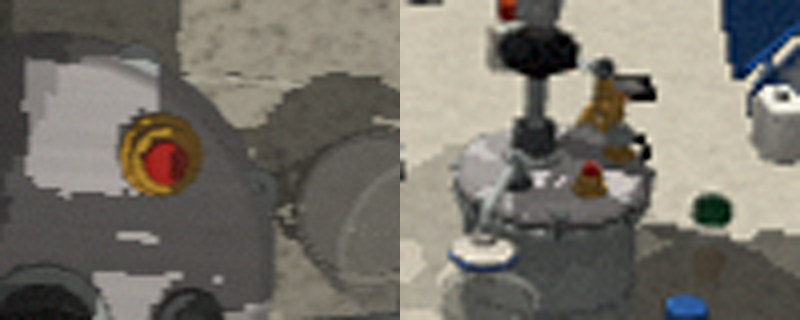

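Stroke 1 done: the knob is back up, and the pin at (165,160) still sits in its gland. On to stroke 2, with less overdrive.

servo_tool(motion="0 0.006 0 0; 0 0.012 0 0; 0 0.017 0 0; 0 0.022 0 0; 0 0.027 0 0; 0 0.031 0 0; 0 0.034 0 0; 0 0.0345 0 0")

```text
time: 9.73
eef_pos: [0.5121, -0.0813, 0.1516]
tcp_rot: [-1.571, -0.073, 0.068]
wrist_force: [-5.8, 1.8, 26.2]
gripper_width: 0.0005
```

```bash
python3 st.py p3
```

```text
[ 0.5121 -0.0813  0.1516] 9.7333 [-5.8  1.8 26.2]
pin_tip [ 0.4704 -0.0566  0.1153] 0.71
indicator [ 0.467  -0.0573  0.1151] 0.63
pin red px 110 285.59090909090907 165.93636363636364 z med/max 0.11444312511990026 0.11619136178080675
```

servo_tool(motion="0 -0.006 0 0; 0 -0.012 0 0; 0 -0.017 0 0; 0 -0.022 0 0; 0 -0.027 0 0; 0 -0.032 0 0; 0 -0.0345 0 0; 0 -0.0345 0 0")

```text
time: 10.6
eef_pos: [0.5111, -0.0811, 0.1823]
tcp_rot: [-1.569, -0.069, 0.071]
wrist_force: [1.1, 0.6, -0.4]
gripper_width: 0.0006
```

```bash
python3 st.py p4
```

```text
[ 0.5111 -0.0811  0.1823] 10.6 [ 1.1  0.6 -0.4]
pin_tip [0.487 0.021 0.032] 0.5
pin red px 62 279.85483870967744 161.79032258064515 z med/max 0.11454918214154926 0.36077819049484894
```

View pics/p4.png

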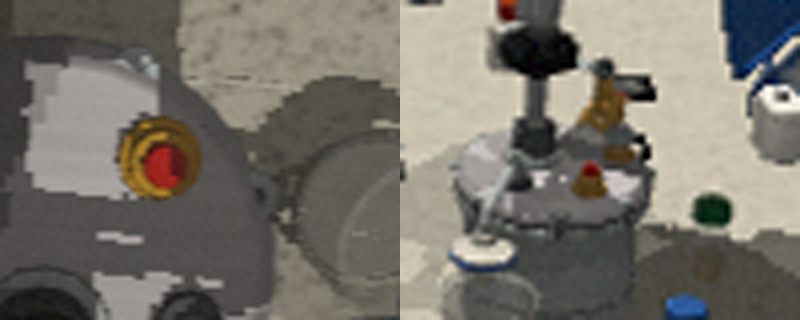

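```bash
python3 - <<'E'
from h import *
p=bot.grab_frame('wrist');save(p,'w2.png',1.5)
C=cloud(p);I=p['pixels'].astype(int)
W=np.linalg.inv(p['camera_from_world'])
def ray(u,v,z):
    d=W[:3,:3]@np.array([(u-p['cx'])/p['fx'],(v-p['cy'])/p['fy'],1]);o=W[:3,3];return o+d*(z-o[2])/d[2]
red=(I[...,0]>100)&(I[...,1]<70)&(I[...,2]<70);red[:195]=0;red[265:]=0;red[:,:140]=0;red[:,180:]=0
v,u=np.nonzero(red);P=np.c_[u,v].astype(np.float32)
X=np.array([ray(a,b,.1295)[:2] for a,b in P]);c=X.mean(0);_,_,vt=np.linalg.svd(X-c);d=vt[0]*np.sign(vt[0][0]);print('lever',c,d,np.degrees(np.arctan2(d[1],d[0])),len(X),np.ptp((X-c)@d),np.ptp((X-c)@[-d[1],d[0]]))
print('z',np.median(C[red][:,2]))
# vessel yaw from wrist: filter white disc & brass silencer
print(p['fx'],'pin',ray(279.7,160.5,.115))
E
```

```text
lever [ 0.54203148 -0.16129184] [0.9990267  0.04410951] 2.5281092437947423 508 0.04196911693959704 0.010082560094423182
z 0.12828757842687938
290.35502141858444 pin [ 0.46804745 -0.06182331  0.115     ]
```

View pics/w2.png

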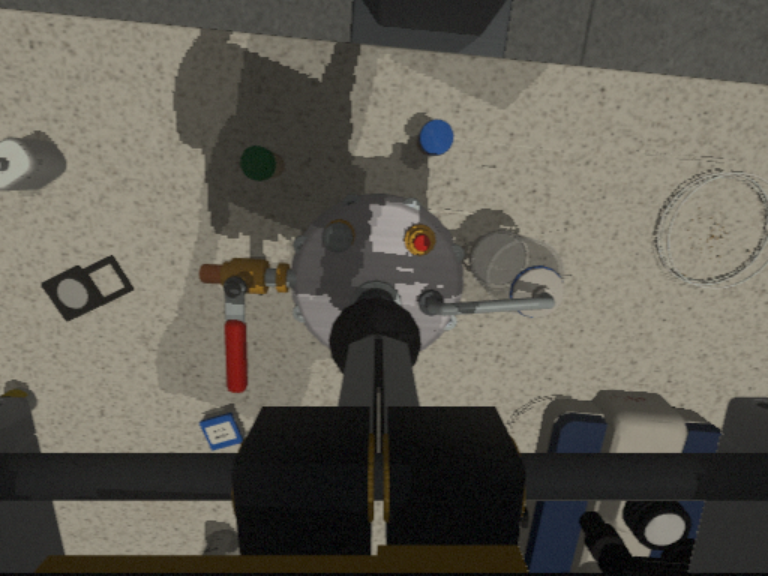

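```bash
python3 - <<'E'
from h import *
p=bot.grab_frame('wrist')
cv2.imwrite('pics/w3a.png',cv2.resize(p['pixels'][125:275,120:250,::-1],None,fx=4,fy=4,interpolation=cv2.INTER_CUBIC))
cv2.imwrite('pics/w3b.png',cv2.resize(p['pixels'][125:245,190:390,::-1],None,fx=4,fy=4,interpolation=cv2.INTER_CUBIC))
C=cloud(p)
# lid: fit circle to points at z~.1
m=(abs(C[...,2]-.1)<.003)&(abs(C[...,0]-.5)<.07)&(abs(C[...,1]+.08)<.06)
print(m.sum(),np.median(C[m],0))
q=bot.grab_frame('top')
for n,(u,v,z) in dict(relief=(226,157,.118),filt=(360,190,.118)).items(): pass
E
```

```text
6228 [ 0.48823533 -0.08817101  0.09917837]
```

View pics/w3a.png

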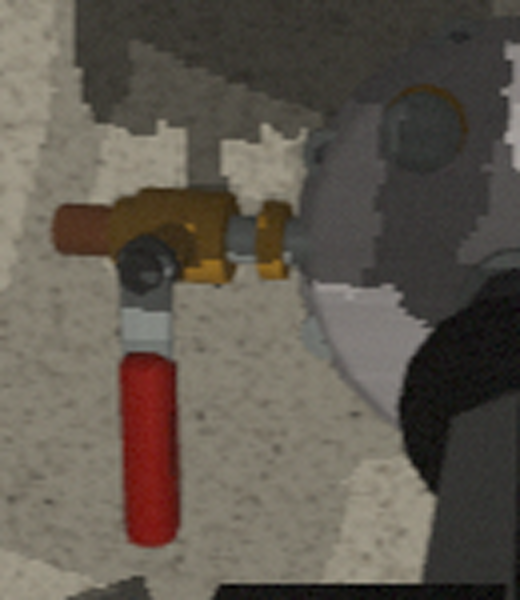

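View pics/w3b.png

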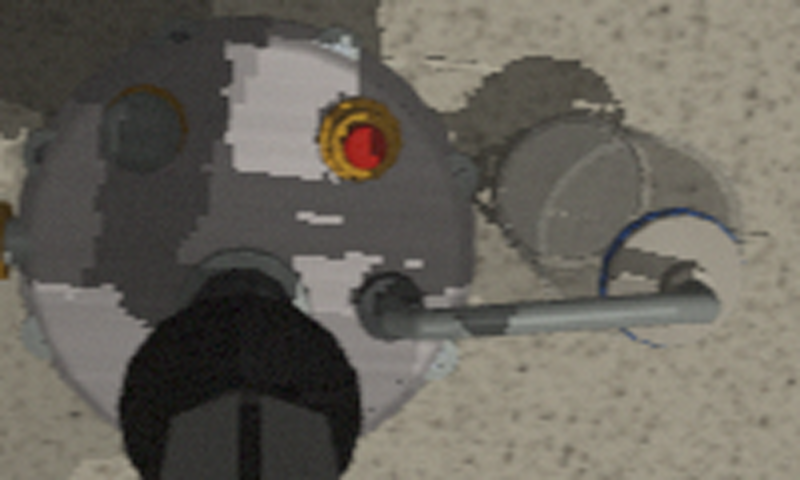

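```bash
python3 - <<'E'
from h import *
p=bot.grab_frame('wrist');W=np.linalg.inv(p['camera_from_world']);print(W.round(3))
def ray(u,v,z):
    d=W[:3,:3]@np.array([(u-p['cx'])/p['fx'],(v-p['cy'])/p['fy'],1]);o=W[:3,3];return o+d*(z-o[2])/d[2]
A=lambda u,v,z:ray(120+u/4-.4,125+v/4-.4,z); B=lambda u,v,z:ray(190+u/4-.4,125+v/4-.4,z)
def ang(a,b): d=b-a;return np.degrees(np.arctan2(d[1],d[0])),np.linalg.norm(d[:2])
print('gland',B(145,125,.105),B(360,138,.105),ang(B(145,125,.112),B(360,138,.108)))
print('pipe',ang(A(60,230,.094),A(272,240,.094)))
print('lever',ang(A(147,365,.1245),A(150,537,.1245)),A(148,262,.132),'full',ang(A(148,262,.131),A(151,540,.127)))
E
```

```text
[[-0.09   0.96   0.264  0.435]
 [ 0.996  0.086  0.025 -0.089]
 [ 0.001  0.265 -0.964  0.361]
 [ 0.     0.     0.     1.   ]]
gland [ 0.46991808 -0.10840613  0.105     ] [ 0.46851998 -0.06101649  0.105     ] (np.float64(91.02210582139682), np.float64(0.04653311948520394))
pipe (np.float64(92.36797154459877), np.float64(0.049681396602385935))
lever (np.float64(1.1035302853161), np.float64(0.04081243822233089)) [ 0.49894064 -0.16045053  0.132     ] full (np.float64(-0.34907249780717353), np.float64(0.06487773527756537))
```

Measured against the pin/relief and pipe lines, vessel yaw is about 2° and the lever lies across the pipe within error. The pin has not moved yet, so I'll make stroke 3 slower.

servo_tool(motion="0 0.007 0 0; 0 0.011 0 0; 0 0.015 0 0; 0 0.019 0 0; 0 0.023 0 0; 0 0.027 0 0; 0 0.031 0 0; 0 0.0345 0 0")

```text
time: 11.67
eef_pos: [0.5125, -0.0814, 0.1514]
tcp_rot: [-1.571, -0.073, 0.067]
wrist_force: [-7.6, 2.6, 42.9]
gripper_width: 0.0009
```

```bash
python3 st.py p5
```

```text
[ 0.5125 -0.0814  0.1514] 11.6667 [-7.6  2.6 42.9]
indicator [ 0.4633 -0.0591  0.1188] 0.53
pin red px 113 285.6814159292035 165.49557522123894 z med/max 0.11458949567012014 0.32953307566591694
```

servo_tool(motion="0 0 0 0; 0 -0.006 0 0; 0 -0.01 0 0; 0 -0.015 0 0; 0 -0.02 0 0; 0 -0.025 0 0; 0 -0.03 0 0; 0 -0.0345 0 0")

```text
time: 12.53
eef_pos: [0.5105, -0.0809, 0.1821]
tcp_rot: [-1.569, -0.068, 0.072]
wrist_force: [-0.0, -0.9, 0.8]
gripper_width: 0.0005
```

```bash
python3 st.py p6
```

```text
[ 0.5105 -0.0809  0.1821] 12.5333 [-0.  -0.9  0.8]
pin_tip [ 0.4718 -0.0577  0.1181] 0.6
indicator [ 0.501  -0.084   0.1774] 0.17
pin red px 71 279.90140845070425 162.50704225352112 z med/max 0.11450024293689073 0.11606734440359168
```

View pics/p6.png

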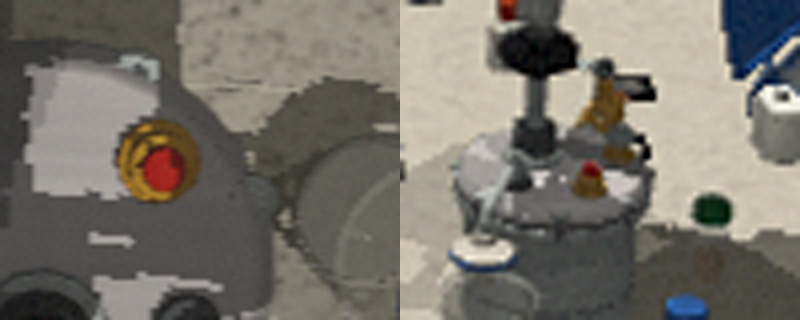

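```bash
python3 - <<'E'
from h import *
p=bot.grab_frame('wrist');W=np.linalg.inv(p['camera_from_world']);C=cloud(p);I=p['pixels'].astype(int)
def ray(u,v,z):
    d=W[:3,:3]@np.array([(u-p['cx'])/p['fx'],(v-p['cy'])/p['fy'],1]);o=W[:3,3];return o+d*(z-o[2])/d[2]
m=(abs(C[...,2]-.0995)<.0035)&(abs(C[...,0]-.5)<.07)&(abs(C[...,1]+.08)<.06)
m=cv2.morphologyEx(m.astype(np.uint8),cv2.MORPH_OPEN,np.ones((5,5)))
v,u=np.nonzero(m);X=C[m>0][:,:2]
# edge extremes: y range and min x at each row -> circle fit by hull
h=cv2.convexHull(X.astype(np.float32))[:,0]
h=h[h[:,0]<.535]
from scipy.optimize import least_squares
s=least_squares(lambda a:np.hypot(h[:,0]-a[0],h[:,1]-a[1])-a[2],[.5,-.08,.055],loss='soft_l1',f_scale=.001);print('lid',s.x,len(h))
print('pin',ray(279.9,162,.115))
w=(I.min(2)>150)&(abs(C[...,2]-.115)<.02)&(C[...,1]>-.02)&(abs(C[...,0]-.5)<.05)
print('filter',w.sum(),C[w].mean(0) if w.any() else 0,C[w].min(0),C[w].max(0))
br=(abs(C[...,2]-.1)<.008)&(C[...,1]<-.15)&(C[...,1]>-.26)&(abs(C[...,0]-.5)<.03)
print('silencer',br.sum(),C[br].mean(0),C[br].min(0),C[br].max(0))
red=(I[...,0]>100)&(I[...,1]<70)&(I[...,2]<70)&(abs(C[...,2]-.125)<.01)&(C[...,1]<-.13)&(C[...,1]>-.2)
Y=C[red];c=Y.mean(0);print('lever',red.sum(),c,Y.min(0),Y.max(0));d=np.polyfit(Y[:,0],Y[:,1],1);print(np.degrees(np.arctan(d[0])))
for x in (.53,.54,.55,.56): print(x,Y[abs(Y[:,0]-x)<.002][:,1].mean())
cv2.imwrite('pics/w5.png',cv2.resize(p['pixels'][125:275,120:390,::-1],None,fx=2.9,fy=2.9,interpolation=cv2.INTER_CUBIC))
E
```

```text
lid [ 0.4990315  -0.08464578  0.05333599] 26
pin [ 0.46906794 -0.06142662  0.115     ]Traceback (most recent call last):
  File "<stdin>", line 15, in <module>
    return umr_minimum(a, axis, None, out, keepdims, initial, where)
ValueError: zero-size array to reduction operation minimum which has no identity
```

The lid-circle fit gives yaw of about 1–2° and the lever is at about 1–2°, so the valve is shut. On to stroke 4.

servo_tool(motion="0 0.007 0 0; 0 0.011 0 0; 0 0.015 0 0; 0 0.019 0 0; 0 0.023 0 0; 0 0.027 0 0; 0 0.031 0 0; 0 0.034 0 0")

```text
time: 13.45
eef_pos: [0.512, -0.0813, 0.1514]
tcp_rot: [-1.57, -0.072, 0.068]
wrist_force: [-7.2, 1.9, 38.4]
gripper_width: 0.0003
```

```bash
python3 st.py p7
```

```text
[ 0.512  -0.0813  0.1514] 13.45 [-7.2  1.9 38.4]
pin_tip [ 0.4692 -0.0554  0.1287] 0.57
indicator [ 0.4658 -0.0627  0.1285] 0.76
pin red px 128 287.8046875 169.296875 z med/max 0.12772810646036234 0.32967324236282736
```

servo_tool(motion="0 0 0 0; 0 -0.006 0 0; 0 -0.01 0 0; 0 -0.015 0 0; 0 -0.02 0 0; 0 -0.025 0 0; 0 -0.03 0 0; 0 -0.034 0 0")

```text
time: 14.32
eef_pos: [0.5107, -0.081, 0.1822]
tcp_rot: [-1.569, -0.069, 0.071]
wrist_force: [-0.3, 0.3, 0.0]
gripper_width: 0.0005
```

```bash
python3 st.py p8
```

```text
[ 0.5107 -0.081   0.1822] 14.3167 [-0.3  0.3  0. ]
pin_tip [ 0.4701 -0.0584  0.1285] 0.58
indicator [ 0.4655 -0.0607  0.1282] 0.57
pin red px 91 282.1758241758242 164.21978021978023 z med/max 0.12756866894891575 0.1297292086057114
```

View pics/p8.png

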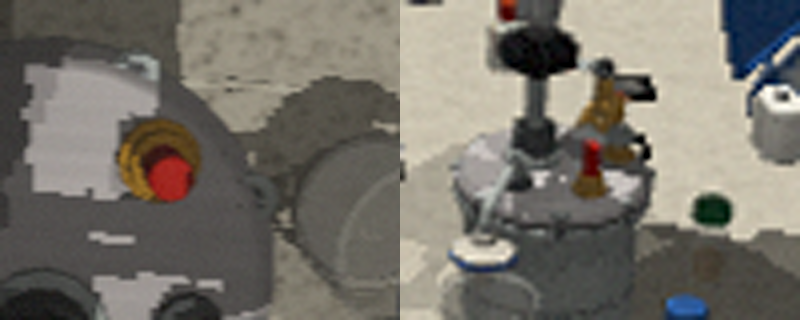

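The pin popped on stroke 4. It now stands tall at (592,155) in the scene crop, and its depth reads z = 0.1276 against 0.1145 before. I'll stop pumping, raise the hand clear and check.

servo_tool(motion="0 -0.01 0 0; 0 -0.03 0 0; 0 -0.05 0 0; 0 -0.065 0 0; 0 -0.075 0 0; 0 -0.075 0 0; 0 -0.075 0 0; 0 -0.075 0 0")

```text
time: 15.18
eef_pos: [0.5107, -0.081, 0.2565]
tcp_rot: [-1.569, -0.069, 0.071]
wrist_force: [0.1, -0.0, -0.2]
gripper_width: 0.0007
```

```bash
python3 look.py e1; python3 - <<'E'
from h import *
p=bot.grab_frame('wrist');save(p,'w9.png',1.5);C=cloud(p)
for q in('knob_top','pin_tip','relief'):
    for r in bot.look_for(p,q)[:2]: print(q,np.round(r['at'],4),round(r['score'],2))
m=(np.hypot(C[...,0]-.511,C[...,1]+.082)<.015)&(C[...,2]>.14)&(C[...,2]<.2);print('knob z',m.sum(),np.percentile(C[m][:,2],[50,95]) if m.any() else 0)
E
```

```text
[ 0.51071511 -0.08096855  0.25650815] 15.1833 [ 0.0671676  -0.00965492 -0.18635017]
vessel [ 0.01141278 -0.00279051]
knob_top [ 0.5067 -0.0813  0.1763] 0.81
knob_top [ 0.4969 -0.0891  0.1029] 0.41
pin_tip [ 0.4708 -0.0578  0.1292] 0.44
relief [ 0.4706 -0.1054  0.1192] 0.63
relief [ 0.4681 -0.0608  0.1277] 0.47
knob z 769 [0.1743241  0.17647722]
```

View pics/w9.png

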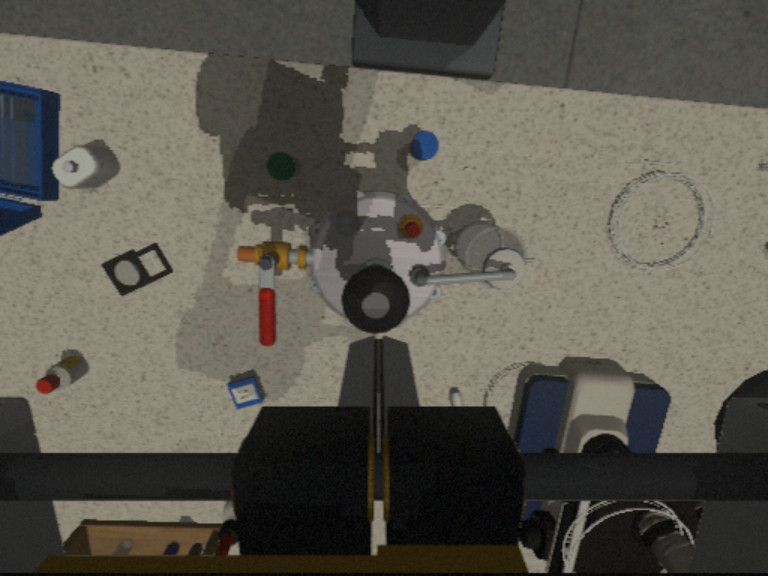

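View pics/e1.png

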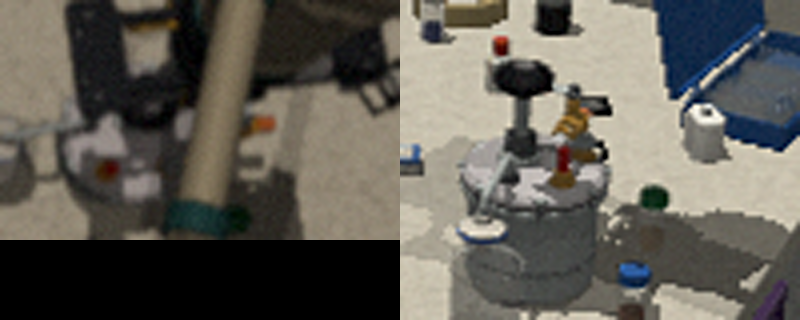

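In the wrist view the knob is up at (376,300), at z ≈ 0.176. The lever lies across the pipe at (267,318), and the pin is out at (412,228). The relief cap is seated, the loose objects look undisturbed, and the hand is 80 mm clear. Handing in.

```bash
python3 -c "
from rig import bot
print(bot.hand_in())"
```

```text
the job is handed in; nothing more can be done
None
```

The vessel is pressurised and the job is handed in, at about 15 s on the robot's clock. I pushed the vent lever to its hard stop with the shut fingertips, then pumped four full strokes. The indicator pin popped out on the fourth, so I stopped there.

**Last checks, with the hand about 80 mm above the knob:**
- **Pin:** its top read about 0.128–0.129 m, against 0.1145 m before it popped. The hand never touched it.
- **Knob:** its top read about 0.176 m, so it is all the way up.
- **Relief valve:** the cap read about 0.119 m, against 0.118 m nominal when seated.
- **Vent lever:** it is across the pipe, and the stop pushed back with about 18 N. My camera estimates of lever and vessel direction agree only to about 2–3°; an early vessel estimate of about 5° was off.
- **Loose things:** the vials, beaker, petri dish and other nearby things look undisturbed in the final pictures. The timer, forceps and marker were out of view in those, and the arm stayed well above them.

**Forces:** the fingertips pressed the knob against its stop with 55 N on the first stroke and 26–43 N on the others. That is below the 120 N wrist limit, and the arm and gripper body did not touch anything that I could see. If the 40 N limit also counts the fingertips, strokes 1 and 3 (43 N) went over it.

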